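Put the portion pots away in the chill box

ROBOT

A 6-joint arm with a two-finger parallel gripper is mounted at the origin on a cart in front of the work surface, level with it; the furniture and walls round the work are solid. World frame = base frame: x ahead of the robot, y to its left, z up, the work surface at z = 0. Lengths are in mm, angles in degrees, forces in N, time in s.
With the tool pointing down it reaches from about 300 to 850 mm from the base axis. Payload 4.2 kg.
Tool frame: the origin (TCP) lies midway between the tips of the shut fingers; the grasp point (between the pads) lies 19 mm behind it (env.grasp_offset is the distance from the TCP to the grasp point, in mm); z points along the fingers, y is the line along which they close (so a half turn about z gives the same grasp; the last joint's range is limited). The gripper opens to 91 mm and grips with 3 to 60 N. Pads are 32 mm wide; open, the fingers measure 118 mm over their backs; the gripper's body (76 mm by 178 mm) begins 60 mm behind the grasp point.
Start: joints at [66.119, 18.312, 89.639, -0, 72.044, -1.146], TCP at [222.224, 530.341, 191.976] pointing down, gripper open.
Joint ranges: [-177.97, 177.97], [-48.28, 115.42], [12.27, 149.76], [-77.06, 257.06], [2.81, 150.46], [-146.56, 146.56]. Speed limits (degrees/s): [147.25, 147.25, 180, 180, 180, 180].

INTERFACE

Orientations are given as [roll, pitch, yaw] about the fixed x, y, z axes, in that order (R = Rz(yaw) Ry(pitch) Rx(roll)).
In Python, from workcell import env, optics gives the robot as it stands. The module is installed in compiled form; this text tells all that it offers.
- The arm moves only by the tool send_rows, never from a script. Its argument "targets" is a list that holds one entry, the list of rows, each a list of 7 numbers: the turn, a rotation vector about the world's x, y, z scaled (see below), then the shift along the world's x, y, z scaled (see below), then the closure, from -1 (fully open) to 1 (shut). In form: [[[rx, ry, rz, x, y, z, gripper], ...]]. A call has 1 to 12 rows; each row shifts and turns the commanded pose from where the row before left it; what a row does not reach is not made up. The controller multiplies each number of a shift by 0.2 m and each number of a turn by pi/2 rad. A row lasts 1/10 s, in which the tool goes at most 50 mm and 8.59 degrees, less where a joint would pass 70% of its speed; a pose out of reach is approached as far as the arm can. A call with a number of a shift or a turn outside -1 to 1 is refused whole. A call with a gripper value outside its range is refused whole. The fingers move at their own pace and stop on an object; "grip_force" is the grip in N (left out, the last holds). Time passes only in rows, so rows that do not move let the fingers close. It gives the time, the measured TCP pose, the force, the opening and the grip force at its end, in the units of the state.
- env.state(): the state, without advancing time (a new reading comes with each control period).
- optics.grab_frame(name): name is "scene" or "top"; returns (picture, depth): 420x560x3 uint8, red, green, blue; 420x560 float32, mm along the optical axis (not along the pixel's ray), 0 where there is no reading.
- optics.camera_info(name): a dict with "camera_matrix" (3x3 intrinsics, pixels), "k1" (the pictures are not rectified: a ray, as slopes to the right and down, at radius r is drawn at 1 + k1 r^2 times it, then the intrinsics apply), "R" (3x3) and "t" (3): a world point X has camera coordinates R X + t. Camera axes: x right, y down, z forward; pixel columns grow to the right and rows downward; lengths in mm; the calibration is good to about 2 mm. A picture is of the moment at which its call begins. camera_info takes no time and is no camera call.
- env.job_done(): hands the job in; it is judged then, once.
Trained networks look in the newest picture that a camera, given by its name, has taken for a name from the list of things; names that differ only in an ending like _2 or _b are one class to them, and where a whole thing is asked for, a point or a joint stands for the part that bears it (a point fixed in the world has none). Each returns a list of dicts, best first, with "conf" (0 to 1); they miss things now and then, are a little off and sometimes report something else, mostly with a low value. They report only what shows in the picture. A call takes as long as a camera call.
- optics.silhouettes(camera, name): "mask" (420x560 bool, what is visible of it) and "at" ([column, row] in pixels, amid what is visible of it).
- optics.place_of(camera, name): "at" ([column, row] in pixels: a listed point, or the origin of a listed thing).
The state is a dict: "time_s": time; "qpos": joint angles; "qvel": joint speeds; "effort": joint torques, N m; "ee_pos": TCP position; "ee_rot": TCP orientation; "force": force on the tool from outside, world axes, zero at the start; "torque": the same for the moment, N m; "gripper_width": finger opening in mm; "gripper_force": force on a finger pad.
Only numpy, scipy, OpenCV 4.12 (cv2) and the standard library are available. Lean on these libraries where they do the work, as an engineer would, in place of code of your own. Each camera call takes 0.05 s, during which the arm holds its last target. There are 200 camera calls.

TASK

Put every portion pot away in the chill box: stand it on the loading shelf and push it in through the spring flap, upright, so that the flap falls shut behind it. Any pot that is under a clinging steel cover must first be uncovered: lift the cover straight off so that the pot stays standing on the worktop, and stand every cover, mouth down, on the black drip mat. When all are away and the flap is shut, press the start button on the box's roof right down, then let go. Leave the other things on the worktop alone.

Things in the scene. Friction and masses are not known exactly. Their poses are not given: they have to be found in the camera images.
- pot_1: one of three alike portion pots: plain white cylinder with a fixed flat dark steel lid, 44 mm across, 34 mm tall, 0.11 to 0.18 kg. Origin: centre of its underside, z up. Stands upright on the worktop at the start, in view or hidden under a cover
- pot_2: one of three alike portion pots: plain white cylinder with a fixed flat dark steel lid, 44 mm across, 34 mm tall, 0.11 to 0.18 kg. Origin: centre of its underside, z up. Stands upright on the worktop at the start, in view or hidden under a cover
- pot_3: one of three alike portion pots: plain white cylinder with a fixed flat dark steel lid, 44 mm across, 34 mm tall, 0.11 to 0.18 kg. Origin: centre of its underside, z up. Stands upright on the worktop at the start, in view or hidden under a cover
- cover_1: one of three alike steel cups, mouth down over a pot: 54 mm outside, 49 inside, 52 tall, inner height 48; 0.11 kg. Origin: centre of the rim plane (on the worktop); z up. Two spring pads inside, 11 to 23 mm above the rim, cling to the pot with some 0.5 N, less than its weight: raised slowly, straight and level, it leaves the pot standing. Only one or two are there; absent ones read None
- cover_2: one of three alike steel cups, mouth down over a pot: 54 mm outside, 49 inside, 52 tall, inner height 48; 0.11 kg. Origin: centre of the rim plane (on the worktop); z up. Two spring pads inside, 11 to 23 mm above the rim, cling to the pot with some 0.5 N, less than its weight: raised slowly, straight and level, it leaves the pot standing. Only one or two are there; absent ones read None
- cover_3: one of three alike steel cups, mouth down over a pot: 54 mm outside, 49 inside, 52 tall, inner height 48; 0.11 kg. Origin: centre of the rim plane (on the worktop); z up. Two spring pads inside, 11 to 23 mm above the rim, cling to the pot with some 0.5 N, less than its weight: raised slowly, straight and level, it leaves the pot standing. Only one or two are there; absent ones read None
- chill_box: white box, pale roof, steel loading shelf before its flap; fixed. Origin: worktop height, under the flap's middle; x leads from the shelf into the box (near world +y, turned up to 0.18 rad), z up. It is 80 mm wide, 173 mm long behind the flap, 113 mm tall, otherwise closed. A slick slide from 18 mm before the flap falls 53 mm in 183 mm: a pot pushed wholly past the flap slides back by itself
- shelf_mid (a point): point on the loading shelf's top, 55 mm in front of the flap, 55 mm above the worktop: a good spot to stand a pot. The shelf is 95 mm long and 100 mm wide, with lips 5 mm high round its edges; two cheeks 26 mm high funnel from 92 mm apart (37 mm before the flap) to 62 mm at the flap
- mouth (a point): point in the flap's plane, in the middle, level with the shelf's top (the slide passes 5 mm below it). Opening 60 mm wide, its top 46 mm above the shelf's level. The front above it is only 10 mm tall, so shut fingers pointing down can follow right behind the pot up to the flap's plane, the gripper's body above the roof; then the pot is wholly past it
- sealer_corner (a point): a point on the far left upright edge of the cup sealer, the tall solid machine on the right of the work (fixed; it does not vary). It fills x 0.23 to 0.59, y -0.19 to 0.02, up to 0.67 m high; its film roll juts out to y = 0.06 at x 0.40 to 0.48, 0.41 to 0.49 m up. At the back a shelf board (x over 0.69, 0.43 m up) stands on a post at x 0.72, y 0.25
- start_button (a joint): black start button, 24 mm across, in a small grey housing on the box's roof, pressed downward: 0 = up, 0.006 m = right down, which takes 4 N; it springs back
- start_button_top (a point): centre of the start button's top face when it is up (moves with it)
- flap (a joint): spring flap in the box's opening, 57 mm wide, 47 mm tall, hinged along its top edge 101 mm above the worktop. 0 = hanging shut; grows to 1.5 rad as it swings inward and up (inward only). A weak spring shuts it: about 0.3 N at a pot's upper edge. It stays open while a finger or pot stands in the opening
- mat: flat black ribbed rubber drip mat, 130 x 62 x 4 mm, fixed on the worktop. Origin: centre of its underside; x along its length, y along its width, z up
- sauce_cup: bystander: white lidded plastic sauce cup, 73 mm across, 49 mm tall; origin: centre of its underside
- timer: bystander: white kitchen timer standing upright, 27 x 68 x 66 mm; origin: centre of its underside

How it is judged (in metres and radians):
On the way, in this order (a step that is already met when the one before it is completed fails the run):
1. every pot is in the chill box with the flap shut, every cover on the drip mat (value of joint flap below 0.08 rad and x of pot_1 in the frame of chill_box between 0.02 and 0.16 m and y of pot_1 in the frame of chill_box between -0.02 and 0.02 m and height (world z) of each of pot_1, pot_2, pot_3 below 0.055 m and angle between each of pot_1, pot_2, pot_3's own z axis and vertical below 0.45 rad and linear speed of each of pot_1, pot_2, pot_3, cover_1, cover_2, cover_3 below 0.03 m/s and x of pot_2 in the frame of chill_box between 0.02 and 0.16 m and y of pot_2 in the frame of chill_box between -0.02 and 0.02 m and x of pot_3 in the frame of chill_box between 0.02 and 0.16 m and y of pot_3 in the frame of chill_box between -0.02 and 0.02 m and x of cover_1 in the frame of mat between -0.06 and 0.06 m and y of cover_1 in the frame of mat between -0.03 and 0.03 m and height (world z) of each of cover_1, cover_2, cover_3 below 0.01 m and angle between each of cover_1, cover_2, cover_3's own z axis and vertical below 0.12 rad and x of cover_2 in the frame of mat between -0.06 and 0.06 m and y of cover_2 in the frame of mat between -0.03 and 0.03 m and x of cover_3 in the frame of mat between -0.06 and 0.06 m and y of cover_3 in the frame of mat between -0.03 and 0.03 m), for 0.2 s.
2. then the start button is pressed down (value of joint start_button above 0.004 m), for 0.1 s.
At the end, for the whole second after the job is handed in: every pot rests in the box, its axis 20 mm or more behind the flap, leaning under 0.45 rad (the slide leans 0.28); flap shut (under 0.08 rad); every cover level (0.12 rad), mouth down on the mat, its axis within 60 mm lengthwise and 30 mm crosswise of the middle; button up again (all of step 1 and value of joint start_button below 0.002 m); the robot touches nothing.
It fails at once if a pot goes up inside its cover (cover more than 35 mm up, pot still nested in it) ((height (world z) of cover_1 above 0.035 m and distance between pot_1 and cover_1 below 0.03 m) or (height (world z) of cover_2 above 0.035 m and distance between pot_1 and cover_2 below 0.03 m) or (height (world z) of cover_3 above 0.035 m and distance between pot_1 and cover_3 below 0.03 m) or (height (world z) of cover_1 above 0.035 m and distance between pot_2 and cover_1 below 0.03 m) or (height (world z) of cover_2 above 0.035 m and distance between pot_2 and cover_2 below 0.03 m) or (height (world z) of cover_3 above 0.035 m and distance between pot_2 and cover_3 below 0.03 m) or (height (world z) of cover_1 above 0.035 m and distance between pot_3 and cover_1 below 0.03 m) or (height (world z) of cover_2 above 0.035 m and distance between pot_3 and cover_2 below 0.03 m) or (height (world z) of cover_3 above 0.035 m and distance between pot_3 and cover_3 below 0.03 m)).
It fails at once if a bystander (sauce cup or timer) is pushed more than 40 mm or knocked over (distance of any of sauce_cup, timer from where it was at the start of the episode above 0.04 m or angle between any of sauce_cup, timer's own z axis and vertical above 0.5 rad).
Of cover_1, cover_2, cover_3 only 1 to 2 are there at a start; the rules pass over those that are not, and their reading is None.
At some moment in a run one of pot_1, pot_2, pot_3 may be knocked a few centimetres aside while the robot is not near it.
It also fails if it takes over 208 s, if anything falls off the work surface, if the arm or the gripper's body presses on something with over 40 N, if the wrist force passes 120 N, or if a joint passes its speed limit or range.

## Working session

There is one attempt and no reset: what is moved stays moved. The work goes in short steps, Python scripts to look and compute and a tool call to move; the robot and the scene stay as the last step left them, time stands still between calls to the robot, and variables do not carry over. Pictures are saved under pics/ and viewed, at most 14 in all, crops included, and the job is handed in when it is done.

Besides the shell and the picture viewer there is one more tool, called by a JSON object that holds its "fn" and its "kwargs". send_rows: Moves the arm, as the interface text tells. Its arguments: {"type":"object","properties":{"targets":{"type":"array"},"grip_force":{"type":"number"}},"required":["targets"]}

```bash
mkdir -p pics; cat > h.py <<'E'
import numpy as np, cv2
from workcell import env, optics
def cam(c):
    i=optics.camera_info(c); return np.array(i["camera_matrix"]),i["k1"],np.array(i["R"]),np.array(i["t"])
def ray(c,uv):
    K,k1,R,t=cam(c)
    p=cv2.undistortPoints(np.array([[uv]],float),K,np.array([k1,0,0,0.]))[0,0]
    return np.array([p[0],p[1],1.]),R,t
def onz(c,uv,z):
    d,R,t=ray(c,uv); o=-R.T@t; w=R.T@d; return o+w*(z-o[2])/w[2]
def cloud(c,D):
    K,k1,R,t=cam(c); h,w=D.shape
    u,v=np.meshgrid(np.arange(w),np.arange(h))
    p=cv2.undistortPoints(np.stack([u,v],-1).reshape(-1,1,2).astype(float),K,np.array([k1,0,0,0.]))[:,0]
    X=np.c_[p,np.ones(len(p))]*D.reshape(-1,1)
    return ((X-t)@R).reshape(h,w,3)
E
python3 - <<'E'
from h import *
s=env.state(); print({k:np.round(v,2) for k,v in s.items()})
for c in("scene","top"):
    P,D=optics.grab_frame(c); cv2.imwrite(f"pics/{c}0.png",P[:,:,::-1]); X=cloud(c,D); np.save(f"{c}.npy",X)
    K,k1,R,t=cam(c); print(c,K[0,0],k1,-R.T@t, R[2])
    for n in("pot_1","cover_1","chill_box","mat","sauce_cup","timer","start_button"):
        for m in optics.silhouettes(c,n):
            q=X[m["mask"]&(D>0)]
            if len(q): print(n,round(m["conf"],2),np.round(m["at"]),np.round(np.median(q,0)),"lo",np.round(np.percentile(q,3,0)),"hi",np.round(np.percentile(q,97,0)))
    for n in("pot_1","cover_1","chill_box","mouth","shelf_mid","start_button_top","mat"):
        zz={"pot_1":0,"cover_1":0,"chill_box":0,"mouth":55,"shelf_mid":55,"start_button_top":125,"mat":0}[n]
        for m in optics.place_of(c,n): print("P",n,round(m["conf"],2),np.round(m["at"]),np.round(onz(c,m["at"],zz)))
E
```

```text
{'time_s': np.float64(0.0), 'qpos': array([66.12, 18.35, 89.71,  0.  , 72.04, -1.14]), 'qvel': array([-0.03,  0.05,  0.02,  0.08,  0.05,  0.02]), 'effort': array([ -0.  , -41.25, -23.2 ,   0.07,   0.05,  -0.  ]), 'ee_pos': array([221.97, 529.82, 191.12]), 'ee_rot': array([-179.9 ,   -0.  ,  157.26]), 'force': array([ 0.19, -0.22, -0.48]), 'torque': array([0.04, 0.01, 0.  ]), 'gripper_force': np.float64(0.0), 'gripper_width': np.float64(91.12)}
scene 447.1108463001231 -0.14883121488394788 [577.95601734 888.77000999 634.92450675] [-0.10663269 -0.81420397 -0.57070252]
pot_1 0.58 [273. 248.] [509. 165.  30.] lo [491. 135.   1.] hi [528. 175.  34.]
cover_1 0.86 [232. 257.] [593. 200.  44.] lo [569. 163.   4.] hi [617. 209.  53.]
cover_1 0.69 [318. 229.] [407. 144.  50.] lo [379. 111.   8.] hi [426. 158.  53.]
chill_box 0.9 [352. 303.] [401. 408. 109.] lo [346. 198.   8.] hi [438. 464. 126.]
sauce_cup 0.86 [406. 268.] [257. 277.  47.] lo [224. 238.   6.] hi [283. 298.  51.]
timer 0.84 [187. 236.] [689. 137.  47.] lo [679.  60.  -0.] hi [705. 146.  66.]
start_button 0.71 [234. 261.] [593. 1
[... 972 characters left out ...]
9. 278.   5.] lo [508. 250.   1.] hi [630. 308.   8.]
sauce_cup 0.59 [239. 298.] [254. 262.  49.] lo [223. 232.  44.] hi [283. 292.  52.]
timer 0.97 [302. 115.] [686. 111.  63.] lo [681.  79.  12.] hi [706. 143.  68.]
start_button 0.68 [202. 238.] [388. 337. 135.] lo [378. 328. 126.] hi [398. 347. 137.]
P pot_1 0.58 [282. 191.] [511. 160.   0.]
P cover_1 0.88 [295. 235.] [400. 130.   0.]
P cover_1 0.61 [272. 156.] [603. 184.   0.]
P chill_box 0.67 [233. 242.] [385. 282.   0.]
P mouth 0.87 [229. 242.] [384. 287.  55.]
P shelf_mid 0.81 [257. 245.] [374. 221.  55.]
P start_button_top 0.4 [203. 238.] [389. 335. 125.]
P mat 0.91 [237. 172.] [562. 273.   0.]
P mat 0.49 [240. 295.] [255. 266.   0.]
```

```bash
python3 - <<'E'
from h import *
a=cv2.imread("pics/top0.png")[80:340,160:360]; b=cv2.imread("pics/scene0.png")[180:400,140:460]
a=cv2.resize(a,None,fx=2.2,fy=2.2); b=cv2.resize(b,None,fx=1.1,fy=1.1)
o=np.zeros((580,800,3),np.uint8); o[:a.shape[0],:a.shape[1]]=a; b=b[:, :800-a.shape[1]]; o[:b.shape[0],a.shape[1]:a.shape[1]+b.shape[1]]=b
cv2.imwrite("pics/v0.png",o)
X=np.load("top.npy").reshape(-1,3)
def circ(c,z0,z1,r=40):
    q=X[(np.hypot(*(X[:,:2]-c).T)<r)&(X[:,2]>z0)&(X[:,2]<z1)][:,:2].astype(np.float32)
    (x,y),R=cv2.minEnclosingCircle(q); print(c,len(q),np.round([x,y,R],1),"mean",np.round(q.mean(0),1))
circ([510,151],30,38); circ([592,181],47,57); circ([400,131],47,57)
for z0,z1,n in((105,118,"roof"),(3,7,"mat")):
    m=(X[:,2]>z0)&(X[:,2]<z1)&(X[:,0]>300)&(X[:,1]>190)&(X[:,1]<520)
    if n=="mat": m&=(X[:,0]>480)&(X[:,0]<660)&(X[:,1]>235)&(X[:,1]<330)
    q=X[m][:,:2].astype(np.float32); r=cv2.minAreaRect(q); print(n,len(q),r,np.round(cv2.boxPoints(r)))
# shelf/cheeks
m=(X[:,2]>50)&(X[:,2]<64)&(X[:,0]>300)&(X[:,0]<450)&(X[:,1]>170)&(X[:,1]<285); q=X[m][:,:2].astype(np.float32); r=cv2.minAreaRect(q); print("shelf",r,np.round(cv2.boxPoints(r)))
E
```

```text
[510, 151] 243 [511.1 151.3  22.1] mean [510.9 151.6]
[592, 181] 379 [596.  180.7  27.3] mean [595.5 181.1]
[400, 131] 408 [401.2 129.7  26.9] mean [401.  129.9]
roof 2764 ((662.3263549804688, 352.11346435546875), (668.7157592773438, 273.8926086425781), 5.305850505828857) [[ 317.  458.]
 [ 342.  185.]
 [1008.  247.]
 [ 983.  519.]]
mat 1003 ((570.5333862304688, 283.32421875), (178.67953491210938, 91.12152862548828), 0.6336357593536377) [[481. 328.]
 [482. 237.]
 [660. 239.]
 [659. 330.]]
shelf ((374.6034851074219, 238.64877319335938), (99.2837905883789, 100.32428741455078), 82.4549560546875) [[318. 196.]
 [418. 183.]
 [431. 281.]
 [331. 294.]]
```

View pics/v0.png

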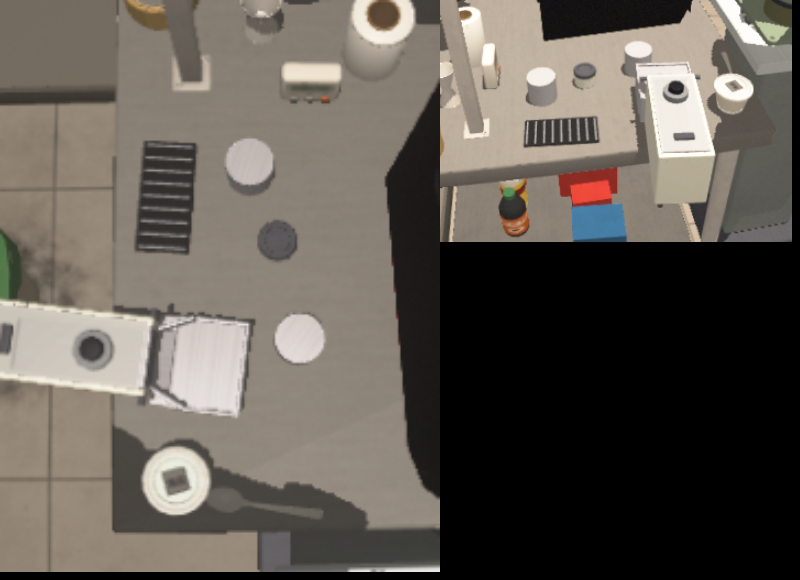

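```bash
python3 - <<'E'
from h import *
X=np.load("top.npy").reshape(-1,3); P=cv2.imread("pics/top0.png").reshape(-1,3).astype(int)
m=(P.max(1)<60)&(X[:,0]>490)&(X[:,0]<650)&(X[:,1]>240)&(X[:,1]<320)&(X[:,2]<12)
r=cv2.minAreaRect(X[m][:,:2].astype(np.float32)); print("mat",m.sum(),r)
m=(X[:,2]>105)&(X[:,2]<118)&(X[:,0]>320)&(X[:,0]<450)&(X[:,1]>270)&(X[:,1]<470)
r=cv2.minAreaRect(X[m][:,:2].astype(np.float32)); print("roof",m.sum(),r,np.round(cv2.boxPoints(r)))
m=(X[:,2]>126)&(X[:,0]>360)&(X[:,0]<415)&(X[:,1]>310)&(X[:,1]<365)&(X[:,2]<150)
print("btn",np.round(X[m].mean(0),1),X[m][:,2].max())
print(optics.camera_info("top")["t"][:1], env.grasp_offset)
E
```

```text
mat 708 ((570.1328125, 276.8005065917969), (59.90404510498047, 127.57225799560547), 85.73297119140625)
roof 2537 ((392.2850646972656, 370.109619140625), (177.59242248535156, 98.11404418945312), 82.15266418457031) [[332. 289.]
 [429. 275.]
 [453. 451.]
 [356. 465.]]
btn [387.3 336.9 131.8] 138.10028709270821
[178.53376649] 18.8
```

{"fn": "send_rows", "kwargs": {"targets": [[[0,0,-0.095,0.1,-0.2,0,-0.2],[0,0,-0.095,0.1,-0.2,0,-0.2],[0,0,-0.095,0.1,-0.2,0,-0.2],[0,0,-0.095,0.1,-0.2,0,-0.2],[0,0,-0.095,0.1,-0.2,0,-0.2],[0,0,-0.095,0.1,-0.2,0,-0.2],[0,0,-0.095,0.1,-0.2,0,-0.2],[0,0,-0.095,0.1,-0.2,0,-0.2],[0,0,-0.07,0.1,-0.2,0,-0.2],[0,0,0,0,-0.2,0,-0.2]]], "grip_force": 15}}

```text
time_s: 2.5
ee_pos: [404.5, 128.7, 192.3]
ee_rot: [179.9, -0.0, 82.4]
force: [0.9, -0.4, -0.9]
gripper_width: 54.8
gripper_force: 0.0
```

{"fn": "send_rows", "kwargs": {"targets": [[[0,0,0,-0.015,0.005,0,-1],[0,0,0,0,0,0,-1],[0,0,0,0,0,-0.2,-1],[0,0,0,0,0,-0.2,-1],[0,0,0,0,0,-0.2,-1],[0,0,0,0,0,-0.15,-1],[0,0,0,0,0,-0.06,-1],[0,0,0,0,0,-0.06,-1],[0,0,0,0,0,0,-1]]]}}

```text
time_s: 3.4
ee_pos: [398.0, 132.4, 16.7]
ee_rot: [-179.8, 0.1, 82.7]
force: [-0.5, -0.1, 0.1]
gripper_width: 91.4
gripper_force: 0.0
```

{"fn": "send_rows", "kwargs": {"targets": [[[0,0,0,0.012,-0.012,0.005,-1],[0,0,0,0,0,0,-0.5],[0,0,0,0,0,0,-0.3],[0,0,0,0,0,0,-0.1],[0,0,0,0,0,0,0.1],[0,0,0,0,0,0,0.3],[0,0,0,0,0,0,0.3],[0,0,0,0,0,0,0.3]]]}}

```text
time_s: 4.2
ee_pos: [401.5, 128.9, 19.1]
ee_rot: [-180.0, 0.0, 82.6]
force: [-1.6, 0.1, 3.3]
gripper_width: 53.5
gripper_force: 15.0
```

{"fn": "send_rows", "kwargs": {"targets": [[[0,0,0,0,0,0.01,0.3],[0,0,0,0,0,0.01,0.3],[0,0,0,0,0,0.01,0.3],[0,0,0,0,0,0.01,0.3],[0,0,0,0,0,0.01,0.3],[0,0,0,0,0,0.01,0.3],[0,0,0,0,0,0.01,0.3],[0,0,0,0,0,0.01,0.3],[0,0,0,0,0,0.01,0.3],[0,0,0,0,0,0.01,0.3],[0,0,0,0,0,0.01,0.3],[0,0,0,0,0,0.01,0.3]]]}}

```text
time_s: 5.4
ee_pos: [401.7, 128.9, 43.2]
ee_rot: [180.0, -0.0, 82.6]
force: [-0.1, 0.1, -1.3]
gripper_width: 53.4
gripper_force: 15.0
```

{"fn": "send_rows", "kwargs": {"targets": [[[0,0,0,0,0,0.015,0.3],[0,0,0,0,0,0.015,0.3],[0,0,0,0,0,0,0.3]]]}}

```text
time_s: 5.7
ee_pos: [402.1, 129.1, 49.5]
ee_rot: [179.9, -0.0, 82.6]
force: [0.8, 0.2, -1.9]
gripper_width: 53.6
gripper_force: 15.0
```

```bash
python3 - <<'E'
from h import *
P,D=optics.grab_frame("scene"); cv2.imwrite("pics/s1.png",cv2.resize(P[190:280,270:370,::-1],None,fx=5,fy=5))
print(env.state()["force"])
E
```

```text
[ 0.16646021 -0.0020521  -0.85629753]
```

View pics/s1.png

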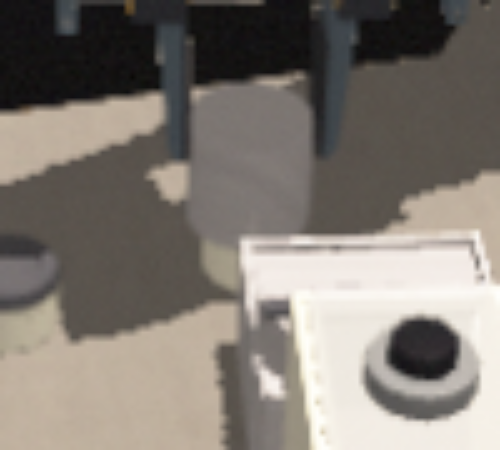

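{"fn": "send_rows", "kwargs": {"targets": [[[0,0,0,0,0,0.1,0.3],[0,0,0,0,0,0.12,0.3],[0,0,0.094,0.069,0.075,0.12,0.3],[0,0,0.094,0.069,0.075,0.05,0.3],[0,0,0.094,0.069,0.075,0,0.3],[0,0,0.094,0.069,0.075,0,0.3],[0,0,0.094,0.069,0.075,0,0.3],[0,0,0.094,0.069,0.075,0,0.3],[0,0,0.094,0.069,0.075,0,0.3],[0,0,0.094,0.069,0.075,0,0.3],[0,0,0.094,0.069,0.075,0,0.3],[0,0,0.094,0.069,0.075,0,0.3]]]}}

```text
time_s: 6.95
ee_pos: [539.9, 279.4, 126.5]
ee_rot: [-180.0, -0.0, 167.5]
force: [0.5, -0.6, -0.6]
gripper_width: 53.3
gripper_force: 15.0
```

{"fn": "send_rows", "kwargs": {"targets": [[[0,0,0.094,0,0,0,0.3],[0,0,0,0,0,0,0.3],[0,0,0,0,0,0,0.3]]]}}

```text
time_s: 7.25
ee_pos: [539.2, 278.7, 126.5]
ee_rot: [-180.0, -0.1, 175.4]
force: [-0.7, 0.5, -1.3]
gripper_width: 53.3
gripper_force: 15.0
```

{"fn": "send_rows", "kwargs": {"targets": [[[0,0,0,0,0,-0.15,0.3],[0,0,0,0,0,-0.15,0.3],[0,0,0,0,0,-0.1,0.3],[0,0,0,0,0,-0.06,0.3],[0,0,0,0,0,-0.03,0.3],[0,0,0,0,0,-0.015,0.3],[0,0,0,0,0,-0.01,0.3],[0,0,0,0,0,0,0.3],[0,0,0,0,0,0,0.3]]]}}

```text
time_s: 8.15
ee_pos: [540.1, 279.2, 24.7]
ee_rot: [180.0, 0.1, 175.6]
force: [-0.5, 0.2, -1.8]
gripper_width: 53.2
gripper_force: 15.0
```

{"fn": "send_rows", "kwargs": {"targets": [[[0,0,0,0,0,-0.007,0.3],[0,0,0,0,0,0,0.3],[0,0,0,0,0,0,-0.3],[0,0,0,0,0,0,-0.6],[0,0,0,0,0,0,-0.9],[0,0,0,0,0,0.1,-1],[0,0,0,0,0,0.15,-1],[0,0,0,0,0,0.15,-1],[0,0,0,0.093,-0.163,0,-1],[0,0,0,0.093,-0.163,0,-1],[0,0,0,0.093,-0.164,0,-1],[0,0,0,0,0,0,-1]]]}}

```text
time_s: 9.35
ee_pos: [597.4, 177.2, 102.6]
ee_rot: [-179.9, 0.1, 175.4]
force: [-0.6, -0.1, -0.5]
gripper_width: 91.5
gripper_force: 0.0
```

```bash
cat >> h.py <<'E'
def tops(c="top"):
    P,D=optics.grab_frame(c); X=cloud(c,D)
    for n in("cover_1","pot_1"):
        for m in optics.silhouettes(c,n):
            q=X[m["mask"]&(D>0)]
            if len(q)<20: continue
            q=q[abs(q[:,2]-np.percentile(q[:,2],90))<5][:,:2].astype(np.float32) if 1 else q
            z=np.percentile(X[m["mask"]&(D>0)][:,2],90)
            (x,y),R=cv2.minEnclosingCircle(q); print(n,round(m["conf"],2),np.round([x,y,R,z],1),"mean",np.round(q.mean(0),1),len(q))
    return P,X
E
python3 - <<'E'
from h import *
print(env.state()["ee_pos"]); tops()
E
```

```text
[597.43883538 177.23369569 102.57984702]
cover_1 0.89 [539.  279.1  26.2  58.4] mean [538.7 279. ] 339
```

{"fn": "send_rows", "kwargs": {"targets": [[[0,0,0,0,0,0,-1],[0,0,0,0,0,-0.15,-1],[0,0,0,0,0,-0.15,-1],[0,0,0,0,0,-0.08,-1],[0,0,0,0,0,-0.04,-1],[0,0,0,0,0,0,-1],[0,0,0,0,0,0,-1]]]}}

```text
time_s: 10.2
ee_pos: [595.9, 181.7, 19.4]
ee_rot: [180.0, 0.1, 175.7]
force: [0.9, -0.7, -0.1]
gripper_width: 91.4
gripper_force: 0.0
```

Well centred; close and lift slowly.

{"fn": "send_rows", "kwargs": {"targets": [[[0,0,0,0,0,0,-0.5],[0,0,0,0,0,0,-0.3],[0,0,0,0,0,0,-0.1],[0,0,0,0,0,0,0.1],[0,0,0,0,0,0,0.3],[0,0,0,0,0,0,0.3],[0,0,0,0,0,0.005,0.3],[0,0,0,0,0,0.01,0.3],[0,0,0,0,0,0.01,0.3],[0,0,0,0,0,0.01,0.3],[0,0,0,0,0,0.01,0.3],[0,0,0,0,0,0.01,0.3]]]}}

```text
time_s: 11.4
ee_pos: [595.4, 180.9, 29.7]
ee_rot: [180.0, -0.0, 175.6]
force: [1.1, 0.2, -1.3]
gripper_width: 53.0
gripper_force: 15.0
```

{"fn": "send_rows", "kwargs": {"targets": [[[0,0,0,0,0,0.01,0.3],[0,0,0,0,0,0.01,0.3],[0,0,0,0,0,0.01,0.3],[0,0,0,0,0,0.01,0.3],[0,0,0,0,0,0.01,0.3],[0,0,0,0,0,0.01,0.3],[0,0,0,0,0,0.01,0.3],[0,0,0,0,0,0.01,0.3],[0,0,0,0,0,0.015,0.3],[0,0,0,0,0,0,0.3]]]}}

```text
time_s: 12.4
ee_pos: [595.8, 181.1, 49.1]
ee_rot: [180.0, 0.1, 175.6]
force: [0.4, -0.1, -1.5]
gripper_width: 52.8
gripper_force: 15.0
```

```bash
python3 - <<'E'
from h import *
P,D=optics.grab_frame("scene"); cv2.imwrite("pics/s2.png",cv2.resize(P[180:320,180:380,::-1],None,fx=4,fy=4))
print(env.state()["force"],env.state()["ee_pos"])
E
```

```text
[ 0.1400238  -0.23717558 -0.24895114] [595.61744563 181.01983517  48.88268809]
```

View pics/s2.png

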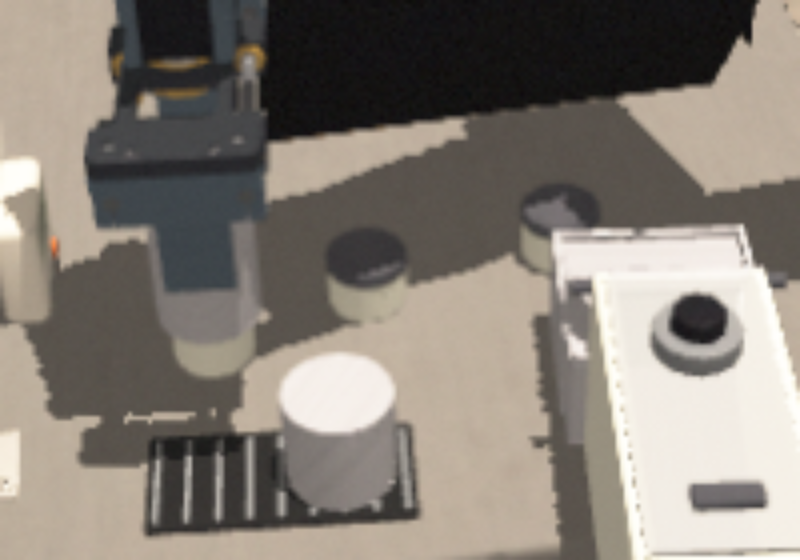

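{"fn": "send_rows", "kwargs": {"targets": [[[0,0,0,0,0,0.1,0.3],[0,0,0,0,0,0.15,0.3],[0,0,0,0,0,0.12,0.3],[0,0,0,0.03,0.155,0,0.3],[0,0,0,0,0.155,0,0.3],[0,0,0,0,0.158,0,0.3],[0,0,0,0,0,0,0.3],[0,0,0,0,0,0,0.3],[0,0,0,0,0,-0.15,0.3],[0,0,0,0,0,-0.15,0.3],[0,0,0,0,0,-0.1,0.3],[0,0,0,0,0,0,0.3]]]}}

```text
time_s: 13.65
ee_pos: [599.0, 272.1, 39.2]
ee_rot: [-179.8, -0.4, 175.6]
force: [-0.6, -0.0, -1.0]
gripper_width: 52.7
gripper_force: 15.0
```

{"fn": "send_rows", "kwargs": {"targets": [[[0,0,0,0.005,0,-0.03,0.3],[0,0,0,0,0,-0.03,0.3],[0,0,0,0,0,-0.01,0.3],[0,0,0,0,0,0,0.3],[0,0,0,0,0,0,0.3]]]}}

```text
time_s: 14.15
ee_pos: [602.7, 274.7, 29.2]
ee_rot: [180.0, 0.1, 175.6]
force: [-0.3, 0.3, -0.6]
gripper_width: 53.1
gripper_force: 15.0
```

{"fn": "send_rows", "kwargs": {"targets": [[[0,0,0,0,0,-0.02,0.3],[0,0,0,0,0,-0.007,0.3],[0,0,0,0,0,0,0.3],[0,0,0,0,0,0,-0.3],[0,0,0,0,0,0,-0.6],[0,0,0,0,0,0,-0.9],[0,0,0,0,0,0.1,-1],[0,0,0,0,0,0.15,-1],[0,0,0,0,0,0.2,-1],[0,0,-0.094,-0.1,0,0.2,-1],[0,0,-0.094,-0.1,0,0.2,-1],[0,0,-0.094,-0.1,0,0,-1]]]}}

```text
time_s: 15.35
ee_pos: [545.0, 276.1, 199.9]
ee_rot: [179.4, 0.4, 149.9]
force: [-0.0, -0.7, 0.2]
gripper_width: 91.4
gripper_force: 0.0
```

{"fn": "send_rows", "kwargs": {"targets": [[[0,0,-0.094,-0.1,0,0,-1],[0,0,-0.094,-0.1,0,0,-1],[0,0,-0.094,-0.1,0,0,-1],[0,0,-0.094,-0.1,0,0,-1],[0,0,-0.094,-0.1,0,0,-1],[0,0,-0.094,-0.1,0,0,-1],[0,0,-0.094,-0.1,0,0,-1],[0,0,-0.096,-0.1,0,0,-1],[0,0,0,0,0,0,-1]]]}}

```text
time_s: 16.25
ee_pos: [380.4, 274.3, 193.6]
ee_rot: [-180.0, 0.0, 82.5]
force: [0.0, -0.1, 0.9]
gripper_width: 91.2
gripper_force: 0.0
```

```bash
python3 - <<'E'
from h import *
print(env.state()["ee_pos"],env.state()["ee_rot"]); tops()
E
```

```text
[380.43763271 274.25817996 193.5735576 ] [-1.79974804e+02  1.30934315e-04  8.24752298e+01]
cover_1 0.85 [602.6 274.8  26.9  58.4] mean [601.9 274.7] 338
cover_1 0.66 [540.  279.5  26.6  58.9] mean [543.5 279.3] 307
cover_1 0.33 [374.  228.9  60.7  59.8] mean [377.1 225.2] 439
pot_1 0.84 [595.5 181.1  21.5  35.9] mean [595.1 181.3] 215
pot_1 0.64 [400.9 129.7  21.6  36.1] mean [400.8 130.8] 230
pot_1 0.64 [511.  151.6  21.9  36.2] mean [511.  151.4] 226
```

{"fn": "send_rows", "kwargs": {"targets": [[[0,0,0,0.026,-0.18,0,-1],[0,0,0,0.026,-0.18,0,-1],[0,0,0,0.026,-0.18,0,-1],[0,0,0,0.025,-0.181,0,-1],[0,0,0,0,0,0,-1],[0,0,0,0,0,-0.2,-1],[0,0,0,0,0,-0.2,-1],[0,0,0,0,0,-0.2,-1],[0,0,0,0,0,-0.2,-1],[0,0,0,0,0,-0.1,-1],[0,0,0,0,0,-0.04,-1],[0,0,0,0,0,0,-1]]]}}

```text
time_s: 17.6
ee_pos: [403.2, 130.7, 4.4]
ee_rot: [-179.9, 0.0, 82.5]
force: [-0.5, -0.2, 0.9]
gripper_width: 90.8
gripper_force: 0.0
```

{"fn": "send_rows", "kwargs": {"targets": [[[0,0,0,-0.007,0,0.008,-0.6],[0,0,0,0,0,0,-0.3],[0,0,0,0,0,0,-0.1],[0,0,0,0,0,0,0.1],[0,0,0,0,0,0,0.4],[0,0,0,0,0,0,0.4],[0,0,0,0,0,0,0.4]]]}}

```text
time_s: 18.3
ee_pos: [401.6, 130.3, 6.9]
ee_rot: [180.0, -0.0, 82.4]
force: [-0.9, 0.8, 1.5]
gripper_width: 43.2
gripper_force: 15.0
```

{"fn": "send_rows", "kwargs": {"targets": [[[0,0,0,0,0,0.1,0.4],[0,0,0,0,0,0.2,0.4],[0,0,0,0,0,0.2,0.4],[0,0,0,-0.047,0.165,0,0.4],[0,0,0,-0.047,0.165,0,0.4],[0,0,0,-0.046,0.165,0,0.4],[0,0,0,0,0,0,0.4],[0,0,0,0,0,-0.1,0.4],[0,0,0,0,0,-0.06,0.4],[0,0,0,0,0,0,0.4],[0,0,0,0,0,0,0.4]]]}}

```text
time_s: 19.4
ee_pos: [373.7, 228.9, 74.7]
ee_rot: [-180.0, 0.0, 82.4]
force: [0.2, 0.0, -1.9]
gripper_width: 43.4
gripper_force: 15.0
```

{"fn": "send_rows", "kwargs": {"targets": [[[0,0,0,0,0,-0.03,0.4],[0,0,0,0,0,-0.02,0.4],[0,0,0,0,0,-0.01,0.4],[0,0,0,0,0,0,0.4],[0,0,0,0,0,0,0.4]]]}}

```text
time_s: 19.9
ee_pos: [373.7, 229.4, 62.8]
ee_rot: [180.0, -0.0, 82.4]
force: [1.2, -0.8, -1.0]
gripper_width: 42.8
gripper_force: 15.0
```

{"fn": "send_rows", "kwargs": {"targets": [[[0,0,0,0,0,-0.003,0.2],[0,0,0,0,0,0,0],[0,0,0,0,0,0,-0.2],[0,0,0,0,0,0,-0.22],[0,0,0,0,0,0.05,-0.22],[0,0,0,0,0,0.1,-0.22],[0,0,0,0,0,0.1,-0.22],[0,0,0,-0.014,-0.104,0,0],[0,0,0,-0.014,-0.104,0,0.5],[0,0,0,0,0,0,1],[0,0,0,0,0,0,1],[0,0,0,0,0,0,1]]]}}

```text
time_s: 21.1
ee_pos: [368.5, 188.4, 112.5]
ee_rot: [180.0, -0.0, 82.4]
force: [-0.8, 0.5, -0.5]
gripper_width: 18.5
gripper_force: 0.0
```

```bash
python3 - <<'E'
from h import *
s=env.state(); print(s["ee_pos"],s["gripper_width"]); P,X=tops()
cv2.imwrite("pics/t3.png",cv2.resize(P[200:300,200:320,::-1],None,fx=5,fy=5))
E
```

```text
[368.54822828 188.436875   112.54485005] 18.49163879492611
cover_1 0.88 [602.9 275.2  27.2  58.3] mean [602.4 275.2] 372
cover_1 0.56 [539.7 279.5  26.8  58.3] mean [539.9 279.3] 377
pot_1 0.8 [595.7 180.5  22.   36. ] mean [595.7 181. ] 226
pot_1 0.47 [511.7 152.8  20.6  35.9] mean [516.7 154.8] 139
```

View pics/t3.png

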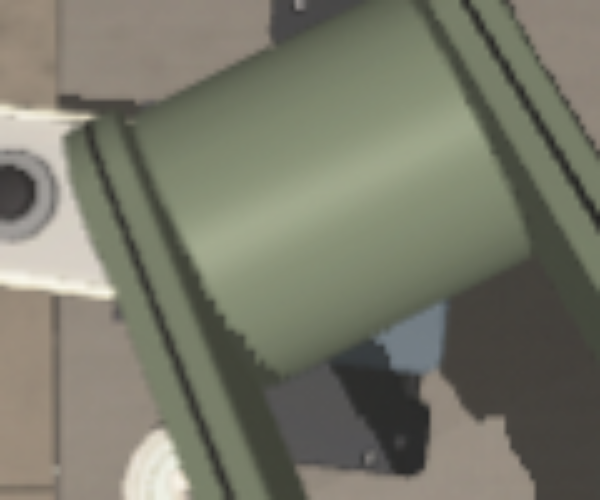

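{"fn": "send_rows", "kwargs": {"targets": [[[0,0,0,0,0,-0.12,1],[0,0,0,0,0,-0.1,1],[0,0,0,0,0,-0.02,1],[0,0,0,0,0,0,1],[0,0,0,0.004,0.03,0,1],[0,0,0,0.004,0.03,0,1],[0,0,0,0.004,0.03,0,1],[0,0,0,0.004,0.03,0,1],[0,0,0,0.004,0.03,0,1],[0,0,0,0.004,0.03,0,1],[0,0,0,0,0,0,1]]]}}

```text
time_s: 22.35
ee_pos: [373.2, 224.7, 64.2]
ee_rot: [180.0, -0.0, 82.5]
force: [-0.3, -0.8, -0.3]
gripper_width: 0.5
gripper_force: 0.1
```

{"fn": "send_rows", "kwargs": {"targets": [[[0,0,0,0.004,0.03,0,1],[0,0,0,0.004,0.03,0,1],[0,0,0,0.004,0.03,0,1],[0,0,0,0.004,0.03,0,1],[0,0,0,0.004,0.03,0,1],[0,0,0,0.004,0.03,0,1],[0,0,0,0.004,0.03,0,1],[0,0,0,0.001,0.01,0,1],[0,0,0,0,0,0,1]]]}}

```text
time_s: 23.25
ee_pos: [378.3, 265.1, 63.9]
ee_rot: [-180.0, 0.4, 82.6]
force: [1.0, -10.0, 3.2]
gripper_width: 0.3
gripper_force: 4.7
```

{"fn": "send_rows", "kwargs": {"targets": [[[0,0,0,0,-0.03,0,1],[0,0,0,0,0,0,1]]]}}

```text
time_s: 23.45
ee_pos: [378.5, 261.6, 64.2]
ee_rot: [-180.0, -0.0, 82.4]
force: [0.4, -0.4, 0.3]
gripper_width: 0.4
gripper_force: 0.0
```

```bash
python3 - <<'E'
from h import *
s=env.state(); print(s["ee_pos"],s["force"])
P,D=optics.grab_frame("scene")
cv2.imwrite("pics/s4.png",cv2.resize(P[200:320,290:410,::-1],None,fx=5,fy=5))
E
```

```text
[378.50988551 261.5769071   64.15317155] [ 0.38501386 -0.36751993  0.32493374]
```

View pics/s4.png

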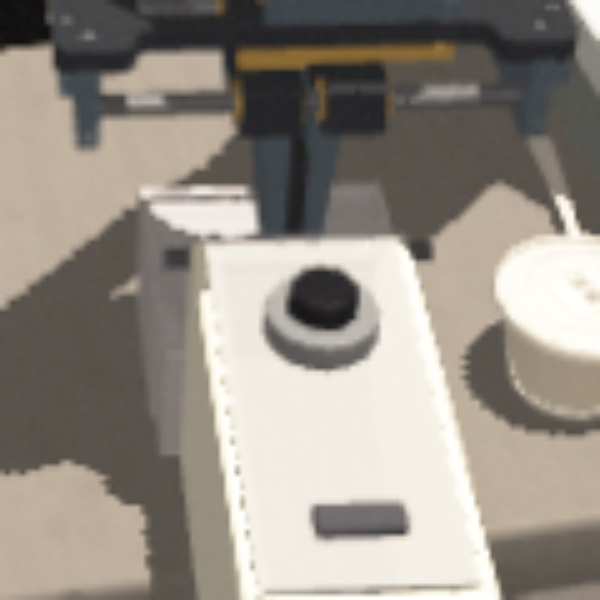

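{"fn": "send_rows", "kwargs": {"targets": [[[0,0,0,-0.013,-0.1,0,1],[0,0,0,-0.013,-0.1,0.05,1],[0,0,0,0,0,0.2,1],[0,0,0,0.15,-0.08,0.2,0],[0,0,0,0.2,-0.09,0,-1],[0,0,0,0.2,-0.09,0,-1],[0,0,0,0.14,-0.09,0,-1],[0,0,0,0,0,0,-1],[0,0,0,0,0,0,-1]]]}}

```text
time_s: 24.4
ee_pos: [510.0, 152.5, 151.8]
ee_rot: [-179.9, -0.0, 82.4]
force: [-0.9, -0.2, 0.5]
gripper_width: 45.8
gripper_force: 0.0
```

```bash
python3 - <<'E'
from h import *
s=env.state(); print(s["ee_pos"]); P,X=tops()
cv2.imwrite("pics/t5.png",cv2.resize(P[200:290,180:290,::-1],None,fx=5,fy=5))
E
```

```text
[509.99966439 152.46960062 151.83869531]
cover_1 0.92 [538.7 279.5  26.8  58.1] mean [539.3 279.3] 367
cover_1 0.84 [603.  274.9  27.1  58.4] mean [602.4 275.5] 356
cover_1 0.7 [568.2 275.2  69.8   6.5] mean [547.7 271. ] 301
pot_1 0.28 [377.4 283.8  25.5 104.5] mean [377.2 284.3] 27
```

View pics/t5.png

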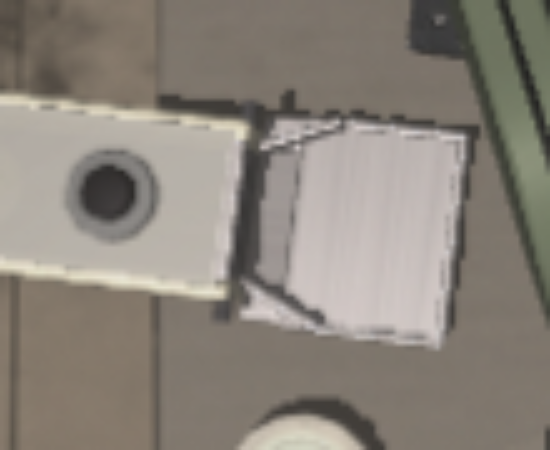

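{"fn": "send_rows", "kwargs": {"targets": [[[0,0,0,0,0,0,-1],[0,0,0,0,0,0,-1],[0,0,0,0,0,0,-1],[0,0,0,0,0,-0.2,-1],[0,0,0,0,0,-0.2,-1],[0,0,0,0,0,-0.2,-1],[0,0,0,0,0,-0.1,-1],[0,0,0,0,0,-0.03,-1],[0,0,0,0,0,0,-1],[0,0,0,0,0,0,-1]]]}}

```text
time_s: 25.55
ee_pos: [511.2, 152.9, 7.5]
ee_rot: [179.9, -0.1, 82.4]
force: [0.8, -0.3, 0.7]
gripper_width: 91.3
gripper_force: 0.0
```

{"fn": "send_rows", "kwargs": {"targets": [[[0,0,0,0,-0.006,-0.004,-0.6],[0,0,0,0,0,0,-0.3],[0,0,0,0,0,0,-0.1],[0,0,0,0,0,0,0.1],[0,0,0,0,0,0,0.4],[0,0,0,0,0,0,0.4],[0,0,0,0,0,0,0.4]]]}}

```text
time_s: 26.25
ee_pos: [510.1, 151.3, 5.5]
ee_rot: [180.0, -0.0, 82.4]
force: [0.5, -0.6, 0.5]
gripper_width: 43.5
gripper_force: 15.0
```

{"fn": "send_rows", "kwargs": {"targets": [[[0,0,0,0,0,0.1,0.4],[0,0,0,0,0,0.2,0.4],[0,0,0,0,0,0.2,0.4],[0,0,0,-0.17,0.097,0,0.4],[0,0,0,-0.17,0.098,0,0.4],[0,0,0,-0.17,0.098,0,0.4],[0,0,0,-0.172,0.097,0,0.4],[0,0,0,0,0,0,0.4],[0,0,0,0,0,-0.1,0.4],[0,0,0,0,0,-0.06,0.4],[0,0,0,0,0,0,0.4],[0,0,0,0,0,0,0.4]]]}}

```text
time_s: 27.45
ee_pos: [374.1, 229.1, 73.5]
ee_rot: [180.0, 0.0, 82.4]
force: [-0.1, 0.6, -1.2]
gripper_width: 42.9
gripper_force: 15.0
```

{"fn": "send_rows", "kwargs": {"targets": [[[0,0,0,0,0,-0.03,0.4],[0,0,0,0,0,-0.02,0.4],[0,0,0,0,0,-0.01,0.4],[0,0,0,0,0,0,0.4],[0,0,0,0,0,0,0.2],[0,0,0,0,0,0,0],[0,0,0,0,0,0,-0.2],[0,0,0,0,0,0,-0.22],[0,0,0,0,0,0.05,-0.22],[0,0,0,0,0,0.1,-0.22],[0,0,0,0,0,0.1,-0.22],[0,0,0,0,0,0,-0.22]]]}}

```text
time_s: 28.65
ee_pos: [375.6, 230.5, 114.4]
ee_rot: [179.7, -0.2, 82.4]
force: [0.3, 0.0, -0.9]
gripper_width: 55.8
gripper_force: 0.0
```

{"fn": "send_rows", "kwargs": {"targets": [[[0,0,0,-0.014,-0.104,0,0],[0,0,0,-0.014,-0.104,0,0.5],[0,0,0,0,0,0,1],[0,0,0,0,0,0,1],[0,0,0,0,0,0,1],[0,0,0,0,0,0,1],[0,0,0,0,0,-0.12,1],[0,0,0,0,0,-0.1,1],[0,0,0,0,0,-0.02,1],[0,0,0,0,0,0,1],[0,0,0,0,0,0,1]]]}}

```text
time_s: 29.75
ee_pos: [368.7, 188.2, 64.1]
ee_rot: [179.9, -0.0, 82.4]
force: [0.7, -0.9, 1.2]
gripper_width: 0.2
gripper_force: 0.0
```

{"fn": "send_rows", "kwargs": {"targets": [[[0,0,0,0.004,0.03,0,1],[0,0,0,0.004,0.03,0,1],[0,0,0,0.004,0.03,0,1],[0,0,0,0.004,0.03,0,1],[0,0,0,0.004,0.03,0,1],[0,0,0,0.004,0.03,0,1],[0,0,0,0.004,0.03,0,1],[0,0,0,0.004,0.03,0,1],[0,0,0,0.004,0.03,0,1],[0,0,0,0.004,0.03,0,1],[0,0,0,0.004,0.03,0,1],[0,0,0,0.004,0.03,0,1]]]}}

```text
time_s: 30.95
ee_pos: [377.7, 260.3, 63.5]
ee_rot: [180.0, -0.0, 82.4]
force: [-0.4, 0.8, -0.2]
gripper_width: 0.7
gripper_force: 0.0
```

{"fn": "send_rows", "kwargs": {"targets": [[[0,0,0,0.002,0.02,0,1],[0,0,0,0,0.005,0,1],[0,0,0,0,0,0,1],[0,0,0,0,0,0,1]]]}}

```text
time_s: 31.35
ee_pos: [377.9, 264.6, 63.5]
ee_rot: [-180.0, -0.0, 82.4]
force: [-0.6, 0.9, 0.3]
gripper_width: 0.8
gripper_force: 0.0
```

{"fn": "send_rows", "kwargs": {"targets": [[[0,0,0,-0.013,-0.1,0,1],[0,0,0,-0.013,-0.1,0.05,1],[0,0,0,0,-0.05,0.2,0],[0,0,0,0.05,-0.08,0.2,-1],[0,0,0,0.1,0,0,-1],[0,0,0,0,0,0,-1],[0,0,0,0,0,0,-1]]]}}

```text
time_s: 32.05
ee_pos: [401.9, 198.3, 152.9]
ee_rot: [-179.9, 0.0, 82.4]
force: [-0.9, 0.5, 0.1]
gripper_width: 37.8
gripper_force: 0.0
```

```bash
python3 - <<'E'
from h import *
s=env.state(); print(s["ee_pos"]); P,X=tops()
cv2.imwrite("pics/t6.png",cv2.resize(P[120:290,180:330,::-1],None,fx=3.4,fy=3.4))
E
```

```text
[401.93600958 198.26554514 152.9216116 ]
cover_1 0.83 [602.8 274.   27.1  58.5] mean [602.5 274.2] 354
cover_1 0.74 [395.  375.7  57.6 123.8] mean [389.8 355.1] 200
cover_1 0.61 [540.8 280.3  26.3  58.3] mean [545. 282.] 276
pot_1 0.66 [595.3 182.1  21.1  36. ] mean [598.2 184.1] 148
```

View pics/t6.png

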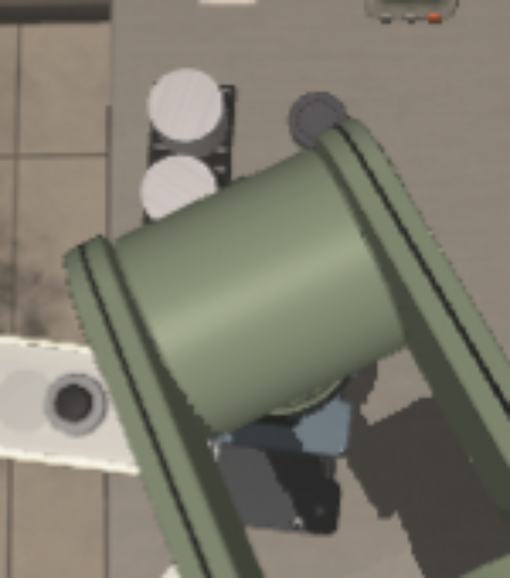

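{"fn": "send_rows", "kwargs": {"targets": [[[0,0,0,0.193,-0.017,0,-1],[0,0,0,0.193,-0.017,0,-1],[0,0,0,0.193,-0.017,0,-1],[0,0,0,0.193,-0.017,0,-1],[0,0,0,0.194,-0.017,0,-1],[0,0,0,0,0,0,-1],[0,0,0,0,0,-0.2,-1],[0,0,0,0,0,-0.2,-1],[0,0,0,0,0,-0.2,-1],[0,0,0,0,0,-0.1,-1],[0,0,0,0,0,-0.02,-1],[0,0,0,0,0,0,-1]]]}}

```text
time_s: 33.4
ee_pos: [594.9, 182.0, 9.1]
ee_rot: [-179.9, 0.0, 82.5]
force: [-0.1, -0.1, -0.4]
gripper_width: 91.3
gripper_force: 0.0
```

{"fn": "send_rows", "kwargs": {"targets": [[[0,0,0,0,0,0,-1],[0,0,0,0,0,0,-1]]]}}

```text
time_s: 33.6
ee_pos: [597.0, 182.2, 11.2]
ee_rot: [179.8, -0.1, 82.4]
force: [1.4, -0.1, 0.5]
gripper_width: 91.4
gripper_force: 0.0
```

{"fn": "send_rows", "kwargs": {"targets": [[[0,0,0,-0.006,-0.006,-0.025,-0.6],[0,0,0,0,0,0,-0.3],[0,0,0,0,0,0,-0.1],[0,0,0,0,0,0,0.1],[0,0,0,0,0,0,0.4],[0,0,0,0,0,0,0.4],[0,0,0,0,0,0,0.4]]]}}

```text
time_s: 34.3
ee_pos: [595.0, 180.5, 4.5]
ee_rot: [180.0, -0.0, 82.4]
force: [-0.4, 0.1, -0.2]
gripper_width: 43.4
gripper_force: 15.0
```

{"fn": "send_rows", "kwargs": {"targets": [[[0,0,0,0,0,0.1,0.4],[0,0,0,0,0,0.2,0.4],[0,0,0,0,0,0.2,0.4],[0,0,0,-0.185,0.04,0,0.4],[0,0,0,-0.185,0.041,0,0.4],[0,0,0,-0.185,0.041,0,0.4],[0,0,0,-0.185,0.041,0,0.4],[0,0,0,-0.185,0.041,0,0.4],[0,0,0,-0.182,0.041,0,0.4],[0,0,0,0,0,0,0.4],[0,0,0,0,0,-0.1,0.4],[0,0,0,0,0,-0.06,0.4]]]}}

```text
time_s: 35.5
ee_pos: [373.4, 229.5, 72.0]
ee_rot: [180.0, -0.0, 82.5]
force: [-0.5, -0.7, -1.2]
gripper_width: 43.2
gripper_force: 15.0
```

{"fn": "send_rows", "kwargs": {"targets": [[[0,0,0,0,0,0,0.4],[0,0,0,0,0,0,0.4]]]}}

```text
time_s: 35.7
ee_pos: [373.9, 229.5, 72.6]
ee_rot: [180.0, 0.0, 82.4]
force: [0.3, 0.1, -0.5]
gripper_width: 43.1
gripper_force: 15.0
```

Bottom at about 68; same drop of 12 mm.

{"fn": "send_rows", "kwargs": {"targets": [[[0,0,0,0,0,-0.03,0.4],[0,0,0,0,0,-0.02,0.4],[0,0,0,0,0,-0.01,0.4],[0,0,0,0,0,0,0.4],[0,0,0,0,0,0,0.2],[0,0,0,0,0,0,0],[0,0,0,0,0,0,-0.2],[0,0,0,0,0,0,-0.22],[0,0,0,0,0,0.05,-0.22],[0,0,0,0,0,0.1,-0.22],[0,0,0,0,0,0.11,-0.22],[0,0,0,0,0,0,-0.22]]]}}

```text
time_s: 36.9
ee_pos: [375.6, 230.8, 115.7]
ee_rot: [179.7, -0.2, 82.4]
force: [1.0, 0.7, 0.1]
gripper_width: 55.6
gripper_force: 0.0
```

{"fn": "send_rows", "kwargs": {"targets": [[[0,0,0,-0.014,-0.104,0,0],[0,0,0,-0.014,-0.104,0,0.5],[0,0,0,0,0,0,1],[0,0,0,0,0,0,1],[0,0,0,0,0,0,1],[0,0,0,0,0,0,1],[0,0,0,0,0,-0.12,1],[0,0,0,0,0,-0.1,1],[0,0,0,0,0,-0.02,1],[0,0,0,0,0,0,1],[0,0,0,0,0,0,1]]]}}

```text
time_s: 38.0
ee_pos: [368.5, 188.4, 65.1]
ee_rot: [179.9, -0.0, 82.4]
force: [-0.3, 0.3, -0.3]
gripper_width: 0.3
gripper_force: 0.0
```

{"fn": "send_rows", "kwargs": {"targets": [[[0,0,0,0.004,0.03,0,1],[0,0,0,0.004,0.03,0,1],[0,0,0,0.004,0.03,0,1],[0,0,0,0.004,0.03,0,1],[0,0,0,0.004,0.03,0,1],[0,0,0,0.004,0.03,0,1],[0,0,0,0.004,0.03,0,1],[0,0,0,0.004,0.03,0,1],[0,0,0,0.004,0.03,0,1],[0,0,0,0.004,0.03,0,1],[0,0,0,0.004,0.03,0,1],[0,0,0,0.004,0.03,0,1]]]}}

```text
time_s: 39.2
ee_pos: [377.5, 260.5, 64.5]
ee_rot: [180.0, -0.0, 82.4]
force: [-0.3, -1.5, 0.2]
gripper_width: 0.5
gripper_force: 0.0
```

{"fn": "send_rows", "kwargs": {"targets": [[[0,0,0,0.002,0.02,0,1],[0,0,0,0,0.005,0,1],[0,0,0,0,0,0,1],[0,0,0,0,0,0,1]]]}}

```text
time_s: 39.6
ee_pos: [377.7, 264.9, 64.5]
ee_rot: [-180.0, -0.0, 82.4]
force: [-0.1, -0.3, -0.6]
gripper_width: 0.6
gripper_force: 0.0
```

{"fn": "send_rows", "kwargs": {"targets": [[[0,0,0,-0.013,-0.1,0,1],[0,0,0,-0.013,-0.1,0.05,1],[0,0,0,0,-0.05,0.2,1],[0,0,0,0.2,-0.1,0.2,1],[0,0,0,0.2,0,0,1],[0,0,0,0.2,0,0,1],[0,0,0,0,0,0,1],[0,0,0,0,0,0,1]]]}}

```text
time_s: 40.4
ee_pos: [485.6, 197.8, 147.2]
ee_rot: [-179.9, 0.0, 82.4]
force: [-1.3, 0.9, -0.3]
gripper_width: 0.3
gripper_force: 0.0
```

```bash
python3 - <<'E'
from h import *
s=env.state(); print(s["ee_pos"],s["force"]); P,X=tops()
cv2.imwrite("pics/t7.png",cv2.resize(P[120:290,180:330,::-1],None,fx=3.4,fy=3.4))
q=X.reshape(-1,3)
for z0,z1 in((126,133),(134,142)):
    m=(q[:,2]>z0)&(q[:,2]<z1)&(q[:,0]>360)&(q[:,0]<415)&(q[:,1]>310)&(q[:,1]<365); print(z0,m.sum(),cv2.minEnclosingCircle(q[m][:,:2].astype(np.float32)),q[m].mean(0))
E
```

```text
[485.60297512 197.7982131  147.18257622] [-1.30157209  0.87414217 -0.32478835]
126 66 ((387.49169921875, 337.6965026855469), 18.670433044433594) [388.80006007 336.0892796  127.78485471]
134 71 ((388.0943603515625, 337.50494384765625), 10.965460777282715) [387.27271694 337.02425737 135.53480571]
```

View pics/t7.png

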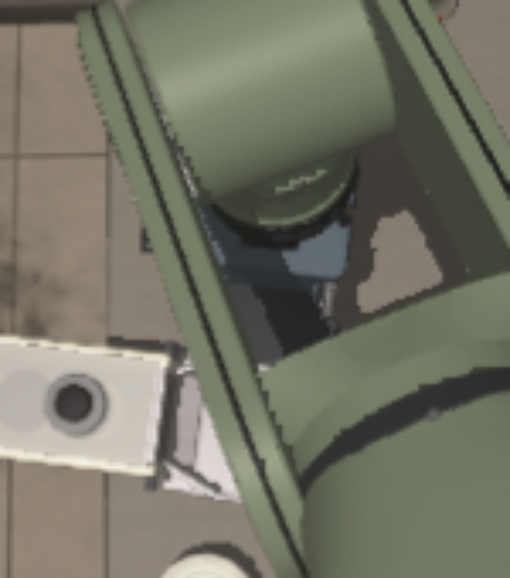

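{"fn": "send_rows", "kwargs": {"targets": [[[0,0,0,0,0,0.15,1],[0,0,0,-0.122,0.174,0,1],[0,0,0,-0.122,0.174,0,1],[0,0,0,-0.122,0.174,0,1],[0,0,0,-0.122,0.174,0,1],[0,0,0,0,0,0,1],[0,0,0,0,0,-0.1,1],[0,0,0,0,0,-0.05,1],[0,0,0,0,0,0,1],[0,0,0,0,0,0,1]]]}}

```text
time_s: 41.55
ee_pos: [388.5, 336.9, 148.0]
ee_rot: [180.0, 0.0, 82.4]
force: [0.5, 0.1, 0.4]
gripper_width: 0.4
gripper_force: 0.0
```

```bash
python3 - <<'E'
from h import *
P,D=optics.grab_frame("scene"); 
for n in("pot_1","cover_1"): print(n,[(round(m["conf"],2),np.round(onz("scene",m["at"],0))) for m in optics.place_of("scene",n)])
cv2.imwrite("pics/s8.png",cv2.resize(P[180:330,210:410,::-1],None,fx=4,fy=4))
E
```

```text
pot_1 [(0.47, array([567., 273.,   0.]))]
cover_1 [(0.76, array([598., 273.,   0.])), (0.63, array([537., 279.,   0.]))]
```

View pics/s8.png

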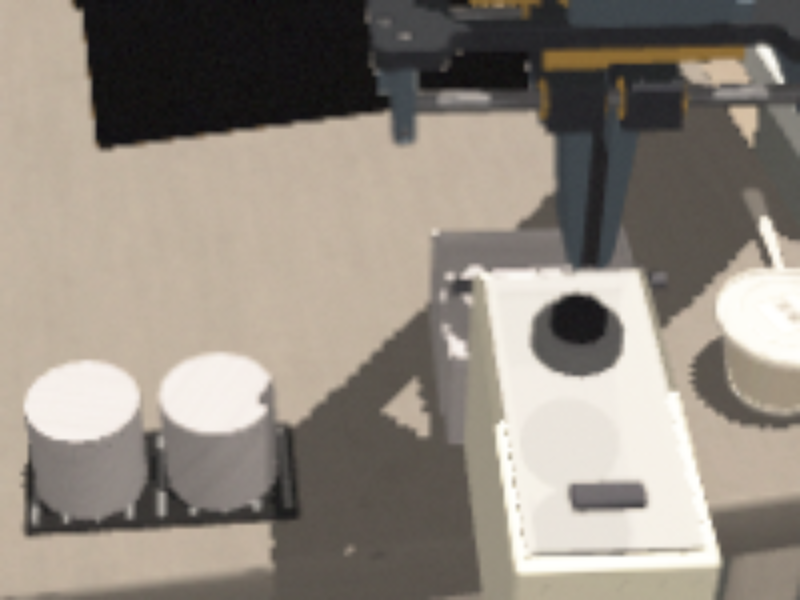

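{"fn": "send_rows", "kwargs": {"targets": [[[0,0,0,0,0,-0.04,1],[0,0,0,0,0,-0.02,1],[0,0,0,0,0,-0.01,1],[0,0,0,0,0,-0.01,1],[0,0,0,0,0,0,1]]]}}

```text
time_s: 42.2
ee_pos: [388.2, 337.3, 131.5]
ee_rot: [-180.0, 0.0, 82.4]
force: [0.2, 0.3, -0.3]
gripper_width: 0.9
gripper_force: 0.0
```

```bash
python3 - <<'E'
from h import *
K,k1,R,t=cam("scene")
for p in((388.2,337.3,131.5),(388.5,336.9,148),(388,337.3,134)):
    u,_=cv2.projectPoints(np.array([p]),cv2.Rodrigues(R)[0],t,K,np.array([k1,0,0,0.])); print(p,u.ravel(),(u.ravel()-[210,180])*4)
P,D=optics.grab_frame("scene"); cv2.imwrite("pics/s9.png",cv2.resize(P[210:290,310:410,::-1],None,fx=6,fy=6))
print(env.state()["ee_pos"],env.state()["force"])
E
```

```text
(388.2, 337.3, 131.5) [352.7311644  257.74155875] [570.9246576  310.96623501]
(388.5, 336.9, 148) [353.2048113 250.1925523] [572.8192452  280.77020922]
(388, 337.3, 134) [352.95168788 256.61671647] [571.80675153 306.46686588]
[388.29852847 337.4309102  131.68633178] [ 0.23015994 -0.16243912 -0.65572496]
```

View pics/s9.png

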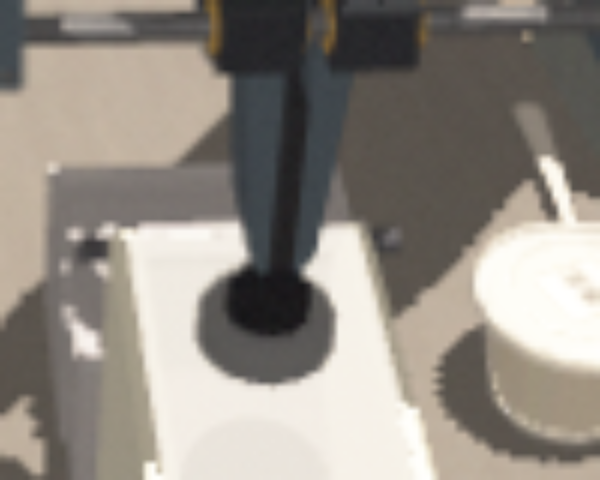

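{"fn": "send_rows", "kwargs": {"targets": [[[0,0,0,0,0,-0.01,1],[0,0,0,0,0,-0.01,1],[0,0,0,0,0,0,1]]]}}

```text
time_s: 42.55
ee_pos: [388.2, 337.3, 127.5]
ee_rot: [-180.0, 0.0, 82.4]
force: [-0.1, -0.4, -0.4]
gripper_width: 0.4
gripper_force: 0.0
```

```bash
python3 - <<'E'
from h import *
P,D=optics.grab_frame("scene"); X=cloud("scene",D)
for r in range(246,276,2): print(r,[ (tuple(np.round(X[r,c]).astype(int)),int(P[r,c].mean())) for c in (350,354,358)])
print(env.state()["ee_pos"],[ (m["conf"],m["at"]) for m in optics.place_of("scene","start_button_top")])
E
```

```text
246 [((np.int64(400), np.int64(352), np.int64(171)), 73), ((np.int64(395), np.int64(356), np.int64(174)), 67), ((np.int64(387), np.int64(354), np.int64(171)), 35)]
248 [((np.int64(398), np.int64(348), np.int64(163)), 100), ((np.int64(393), np.int64(354), np.int64(168)), 70), ((np.int64(386), np.int64(353), np.int64(165)), 35)]
250 [((np.int64(398), np.int64(349), np.int64(160)), 136), ((np.int64(393), np.int64(354), np.int64(163)), 71), ((np.int64(386), np.int64(354), np.int64(162)), 34)]
252 [((np.int64(382), np.int64(302), np.int64(114)), 171), ((np.int64(393), np.int64(354), np.int64(159)), 66), ((np.int64(386), np.int64(353), np.int64(157)), 34)]
254 [((np.int64(391), np.int64(329), np.int64(133)), 111), ((np.int64(393), np.int64(355), np.int64(156)), 62), ((np.int64(386), np.int64(354), np.int64(154)), 39)]
256 [((np.int64(393), np.int64(338), np.int64(136)), 26), ((np.int64(386), np.int64(338), np.int64(136)), 53), ((np.int64(379), np.int64(338), np.int64(135)), 44)]
258 [((np.int64(394), np.int64(341), np.int64(135)), 27), ((np.int64(388), np.int64(344), np.int64(137)), 27), (
[... 732 characters left out ...]
.int64(355), np.int64(126)), 89), ((np.int64(391), np.int64(356), np.int64(125)), 88), ((np.int64(384), np.int64(357), np.int64(125)), 88)]
270 [((np.int64(398), np.int64(357), np.int64(122)), 86), ((np.int64(391), np.int64(358), np.int64(122)), 89), ((np.int64(384), np.int64(359), np.int64(122)), 88)]
272 [((np.int64(397), np.int64(355), np.int64(116)), 87), ((np.int64(391), np.int64(358), np.int64(118)), 90), ((np.int64(384), np.int64(358), np.int64(117)), 89)]
274 [((np.int64(397), np.int64(358), np.int64(114)), 232), ((np.int64(390), np.int64(357), np.int64(113)), 224), ((np.int64(384), np.int64(360), np.int64(114)), 230)]
[388.21569949 337.36996809 127.65559085] [(0.61, [352.3, 256.3])]
```

{"fn": "send_rows", "kwargs": {"targets": [[[0,0,0,0,0,-0.01,1],[0,0,0,0,0,0,1]]]}}

```text
time_s: 42.85
ee_pos: [388.2, 337.4, 125.6]
ee_rot: [-180.0, 0.0, 82.4]
force: [-0.4, 0.2, -0.3]
gripper_width: 0.4
gripper_force: 0.0
```

{"fn": "send_rows", "kwargs": {"targets": [[[0,0,0,0,0,-0.01,1],[0,0,0,0,0,0,1]]]}}

```text
time_s: 43.05
ee_pos: [388.2, 337.3, 123.5]
ee_rot: [-180.0, 0.0, 82.4]
force: [0.6, 0.0, 0.5]
gripper_width: 0.7
gripper_force: 0.0
```

{"fn": "send_rows", "kwargs": {"targets": [[[0,0,0,0,0,-0.01,1],[0,0,0,0,0,0,1]]]}}

```text
time_s: 43.25
ee_pos: [388.2, 337.3, 121.5]
ee_rot: [-180.0, 0.0, 82.4]
force: [-0.4, -0.4, -0.1]
gripper_width: 0.3
gripper_force: 0.0
```

{"fn": "send_rows", "kwargs": {"targets": [[[0,0,0,0,0,-0.01,1],[0,0,0,0,0,0,1]]]}}

```text
time_s: 43.45
ee_pos: [388.2, 337.3, 119.5]
ee_rot: [-180.0, 0.0, 82.4]
force: [0.5, 0.4, -0.1]
gripper_width: 0.5
gripper_force: 0.0
```

{"fn": "send_rows", "kwargs": {"targets": [[[0,0,0,0,0,-0.01,1],[0,0,0,0,0,-0.005,1],[0,0,0,0,0,0,1]]]}}

```text
time_s: 43.75
ee_pos: [388.2, 337.3, 116.6]
ee_rot: [-180.0, 0.0, 82.4]
force: [-0.1, -0.4, -0.4]
gripper_width: 0.3
gripper_force: 0.0
```

{"fn": "send_rows", "kwargs": {"targets": [[[0,0,0,0,0,-0.01,1],[0,0,0,0,0,0,1]]]}}

```text
time_s: 43.95
ee_pos: [388.2, 337.3, 114.6]
ee_rot: [-180.0, 0.0, 82.4]
force: [0.0, 0.3, -0.4]
gripper_width: 0.7
gripper_force: 0.0
```

{"fn": "send_rows", "kwargs": {"targets": [[[0,0,0,0,0,-0.01,1],[0,0,0,0,0,0,1]]]}}

```text
time_s: 44.15
ee_pos: [388.4, 337.5, 112.8]
ee_rot: [180.0, -0.0, 82.4]
force: [0.7, -0.2, 0.5]
gripper_width: 0.6
gripper_force: 0.6
```

{"fn": "send_rows", "kwargs": {"targets": [[[0,0,0,0,0,-0.01,1],[0,0,0,0,0,0,1]]]}}

```text
time_s: 44.35
ee_pos: [388.5, 337.6, 110.9]
ee_rot: [180.0, -0.0, 82.4]
force: [-0.6, 0.6, 2.2]
gripper_width: 0.1
gripper_force: 1.1
```

{"fn": "send_rows", "kwargs": {"targets": [[[0,0,0,0,0,-0.01,1],[0,0,0,0,0,0,1]]]}}

```text
time_s: 44.55
ee_pos: [388.5, 337.6, 108.9]
ee_rot: [180.0, -0.0, 82.4]
force: [1.0, -0.8, 3.4]
gripper_width: 0.6
gripper_force: 1.5
```

{"fn": "send_rows", "kwargs": {"targets": [[[0,0,0,0,0,-0.01,1],[0,0,0,0,0,-0.005,1],[0,0,0,0,0,0,1],[0,0,0,0,0,0,1]]]}}

```text
time_s: 44.95
ee_pos: [388.5, 337.6, 107.1]
ee_rot: [179.9, -0.1, 82.4]
force: [-1.3, -1.9, 11.7]
gripper_width: 0.8
gripper_force: 5.5
```

{"fn": "send_rows", "kwargs": {"targets": [[[0,0,0,0,0,0.05,1],[0,0,0,0,0,0.2,1],[0,0,0,0,0,0.2,1],[0,0,0,0.12,-0.19,0,1],[0,0,0,0.12,-0.19,0,1],[0,0,0,0.12,-0.19,0,1],[0,0,0,0.12,-0.19,0,1],[0,0,0,0.13,-0.17,0,1],[0,0,0,0,0,0,1],[0,0,0,0,0,0,1]]]}}

```text
time_s: 45.95
ee_pos: [510.1, 150.8, 195.3]
ee_rot: [-179.9, 0.0, 82.3]
force: [-0.6, -0.2, -0.8]
gripper_width: 0.4
gripper_force: 0.0
```

```bash
python3 - <<'E'
from h import *
s=env.state(); print(s["ee_pos"],s["force"]); P,X=tops()
cv2.imwrite("pics/t10.png",cv2.resize(P[110:320,170:330,::-1],None,fx=2.8,fy=2.8))
q=X.reshape(-1,3); m=(q[:,2]>126)&(q[:,0]>360)&(q[:,0]<415)&(q[:,1]>310)&(q[:,1]<365)&(q[:,2]<150)
print("btn",q[m].mean(0),q[m][:,2].max())
E
```

```text
[510.12839406 150.84567263 195.26222704] [-0.56058604 -0.19117528 -0.81001787]
cover_1 0.89 [596.6 273.4  32.5  58.5] mean [602.1 274.9] 368
cover_1 0.71 [539.9 279.7  26.8  58.2] mean [539.7 279.7] 376
btn [387.6599257  337.77266303 131.12722979] 137.72746385698997
```

View pics/t10.png

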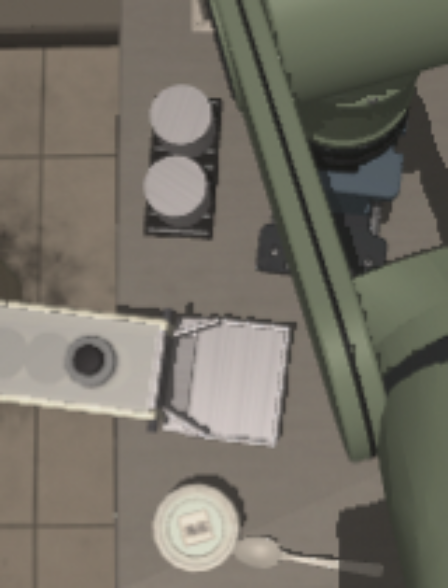

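```bash
python3 -c "
from workcell import env
print(env.job_done())"
```

```text
the job is handed in; nothing more can be done
None
```

I handed the job in at about 46 s. The last top-camera picture shows the flap shut, the shelf empty and both covers mouth down on the mat; all three pots went in through the flap. I pressed the start button to its stop and let go; the hand-in call gave back no verdict.

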